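# Find the tin with the loose ball by shaking, and hold it out

## Task

One of the three small sealed steel tins on the shoemaker's bench has a single loose stretcher ball in it; the other two are packed tight and silent. Pick the tins up and shake them to and fro along their length, above the bench, to find the one that rattles; stand any silent one upright back where it stood (set it down, do not drop it), and leave everything else where it is. Finish while holding the rattling tin in the gripper: upright, still, and a hand's breadth (10 cm) or more above the black rubber hand-over mat at the far side of the bench, over its middle, for a colleague to take; do not put it down.

Things in the scene. Friction and masses are not known exactly. Their poses are not given: they have to be found in the camera images.
- tin_a_mid (a point): one of three identical oblong sealed tins of bare steel with slip lids, 120 x 64 x 56 mm high, 0.18 to 0.48 kg without the ball, standing on the bench, long side across it; the point is its centre, 28 mm above its underside, x along its length, z up. Rigid, lid stays on: grip it firmly across its 64 mm width. Its name does not tell whether it holds the ball
- tin_b_mid (a point): another of the three tins, same outside as tin_a; the point is its centre, 28 mm above its underside. Two tins hold nothing that moves. The third holds a loose steel ball, 32 mm, 0.135 kg, that rolls 80 mm from end to end of its floor and knocks on the end walls when the tin is shaken or rocked by 15 degrees or more along its length; level and still, it stays where it lies
- tin_c_mid (a point): another of the three tins, same outside as tin_a; the point is its centre, 28 mm above its underside
- mat_mid (a point): hand-over mat, black ribbed rubber, 180 x 240 x 3 mm, fixed flat on the far side of the bench, its longer side across (y) at yaw 0; the point is the centre of its upper face. 'Over its middle' means the tin's centre within 70 mm of this point seen from above
- last_left: bystander: grey resin shoe last standing on its sole, 260 x 90 x 145 mm high; origin under its middle, toe to its +x
- last_right: bystander: a second grey shoe last, the same size; origin under its middle, toe to its +x
- brush: bystander: small brush lying among the tins, 150 mm long along its x, up to about 30 mm wide
- hammer: bystander: hammer lying on the bench, 240 mm long along its x
- heel_block: bystander: wooden heel with rubber lift, 66 x 38 x 36 mm, standing among the tins; origin under its middle
- glue_can: bystander: big can with a paper label, 90 mm across, 115 mm high; origin under its middle
- awl: bystander: awl with a wooden handle lying on the bench, 170 mm long along its x

How it is judged:
By the outcome, as a careful person would: the job done as asked, in the order asked, and still so for the second after the job is handed in, while the arm keeps its last pose, push and grip.
It also fails if it takes over 72 s, if anything falls off the work surface, if the arm or the gripper's body presses on something with over 40 N, if the wrist force passes 120 N, or if a joint passes its speed limit or range.

## Robot

A 6-joint arm with a two-finger parallel gripper is mounted at the origin on the work surface. World frame = base frame: x ahead of the robot, y to its left, z up, the work surface at z = 0. Lengths are in m, angles in rad, forces in N, time in s.
With the tool pointing down it reaches from about 0.25 to 0.725 m from the base axis. Payload 9.7 kg.
Tool frame: the origin (TCP) lies midway between the tips of the shut fingers; the grasp point (between the pads) lies 19 mm behind it; x points along the fingers, y is the direction in which the jaws open and shut, and the axes are right-handed (so a half turn about x gives the same grasp; the last joint's range is limited). The gripper opens to 85 mm and grips with 20 to 120 N. Pads are 22 mm wide; open, the fingers measure 114 mm over their backs; the gripper's body (76 mm by 85 mm) begins 54 mm behind the grasp point. The pads swing forward as they close: fully open they stand 13 mm farther back than shut.
Start: joints at [-1.188, 0.087, 0.176, 1.66, 0, 1.571], TCP at [0.205, -0.51, 0.231] pointing down, gripper open.
Joint ranges: [-3.13, 3.13], [-0.85, 1.81], [-1.15, 1.24], [-2.2, 2.28], [-1.44, 1.52], [-3.14, 3.14]. Speed limits (rad/s): [2.22, 2.22, 2.57, 3.14, 3.14, 3.14].

## Interface

Orientations are given as a unit quaternion [w, x, y, z].
In Python, from cell import robot gives the robot as it stands. The module is installed in compiled form; this text tells all that it offers.
- The arm moves only by the tool move_arm, never from a script. Its argument "series" is one flat list of numbers, 7 for each row, row after row: the turn, a rotation vector about the tool's x, y, z in units of 60 degrees (1.0 is 60 degrees), then the shift along the tool's x, y, z in units of 100 mm (1.0 is 100 mm), then the closure, from 0 (fully open) to 1 (shut). A call has 1 to 8 rows; each row is the pose to reach, as a shift and turn from the pose commanded when the call began, along the tool's axes at that moment; what a row does not reach only later rows make up. A row lasts 1/12 s, in which the tool goes at most 41.7 mm and 7.16 degrees, less where a joint would pass 70% of its speed; a pose out of reach is approached as far as the arm can. A call with a number of a shift or a turn outside -1 to 1 is refused whole. A call with a gripper value outside its range is refused whole. The fingers move at their own pace and stop on an object; "grip_force" is the grip in N (left out, the last holds). Time passes only in rows, so rows that repeat a pose let the fingers close. It gives the time, the measured TCP pose, the force and the opening at its end, in the units of the state.
- robot.get_obs(): the state, without advancing time (a new reading comes with each control period).
- robot.camera(name): name is "scene" or "top"; returns (picture, depth): 420x560x3 uint8, red, green, blue; 420x560 float32, m along the optical axis (not along the pixel's ray), 0 where there is no reading.
- robot.get_calibration(name): a dict with "vertical_fov" (degrees; the focal length in pixels is half the picture's height over the tangent of half this angle, whatever the lens; pixels are square), "cx", "cy" (the principal point, pixels), "eye" and "rotation" of the camera in the world. Camera axes: x right, y up, looking along -z (the intrinsics and any distortion apply to the point x, -y, -z); pixel columns grow to the right and rows downward; lengths in m; the calibration is good to about 2 mm. A picture is of the moment at which its call begins. get_calibration takes no time and is no camera call.
- robot.finish_job(): hands the job in, once; it reports no verdict.
Trained networks look in the newest picture that a camera, given by its name, has taken for a name from the list of things; names that differ only in an ending like _2 or _b are one class to them, and where a whole thing is asked for, a point or a joint stands for the part that bears it (a point fixed in the world has none). Each returns a list of dicts, best first, with "confidence" (0 to 1); they miss things now and then, are a little off and sometimes report something else, mostly with a low value. They report only what shows in the picture. A call takes as long as a camera call.
- robot.find_in(camera, label): "xyz" ([x, y, z] in m, in world coordinates, good to about 4 mm: the middle of the surface that is visible of it).
- robot.outline_of(camera, label): "pixels" (420x560 bool, what is visible of it).
The state is a dict: "clock": time; "q": joint angles; "qd": joint speeds; "effort": joint torques, N m; "tool_pos": TCP position; "orientation": TCP orientation; "wrist_force": force on the tool from outside, world axes, zero at the start; "torque": the same for the moment, N m; "width": finger opening in m.
Only numpy, scipy, OpenCV 4.12 (cv2) and the standard library are available. Lean on these libraries where they do the work, as an engineer would, in place of code of your own. Each camera call takes 0.05 s, during which the arm holds its last target. There are 200 camera calls.

## Working session

There is one attempt and no reset: what is moved stays moved. The work goes in short steps, Python scripts to look and compute and a tool call to move; the robot and the scene stay as the last step left them, time stands still between calls to the robot, and variables do not carry over. Pictures are saved under pics/ and viewed, on a budget of 10 in all, crops included, one or two more only if the job needs it, and the job is handed in when it is done.

Besides the shell and the picture viewer there is one more tool, called as name(argument=value, ...) on one line, values as JSON. move_arm: Moves the arm, as the interface text tells. Shifts and turns lie within -1 to 1; 1 stands for 100 mm of shift or 60 degrees of turn. Its arguments: {"type":"object","properties":{"series":{"type":"array","items":{"type":"number"}},"grip_force":{"type":"number"}},"required":["series"]}

```bash
mkdir -p pics; python3 - <<'E'
from cell import robot
import cv2,numpy as np
for c in ("top","scene"):
    im,d=robot.camera(c); cv2.imwrite(f"pics/{c}0.png",im[:,:,::-1]); k=robot.get_calibration(c); print(c,{a:np.round(b,4).tolist() if not isinstance(b,str) else b for a,b in k.items()})
    for l in ("tin_a_mid","mat_mid","last_left","brush","hammer","heel_block","glue_can","awl"):
        print(l,[(np.round(r["xyz"],3).tolist(),round(r["confidence"],2)) for r in robot.find_in(c,l)])
print(robot.get_obs())
E
```

```text
top {'vertical_fov': 56.3375, 'cx': 278.7189, 'cy': 211.4708, 'eye': [0.4426, -0.0265, 1.1519], 'rotation': [-0.7052, -0.0229, 0.027, 0.7081]}
tin_a_mid [([0.468, -0.264, 0.057], 0.76)]
mat_mid [([0.653, 0.052, 0.005], 0.79)]
last_left []
brush [([0.45, 0.131, 0.018], 0.64)]
hammer [([0.405, -0.474, 0.027], 0.69), ([0.451, -0.136, 0.033], 0.4)]
heel_block [([0.452, -0.136, 0.032], 0.78), ([0.461, -0.0, 0.058], 0.51)]
glue_can [([0.312, 0.4, 0.115], 0.75)]
awl [([0.676, -0.306, 0.024], 0.88)]
scene {'vertical_fov': 56.0587, 'cx': 282.1357, 'cy': 211.3389, 'eye': [1.1218, -0.1799, 1.0625], 'rotation': [0.7703, 0.2193, 0.1726, 0.5734]}
tin_a_mid [([0.486, -0.265, 0.056], 0.69)]
mat_mid []
last_left [([0.557, 0.442, 0.067], 0.69)]
brush [([0.457, 0.128, 0.019], 0.65)]
hammer [([0.407, -0.472, 0.025], 0.81)]
heel_block [([0.46, -0.138, 0.039], 0.66)]
glue_can [([0.455, 0.265, 0.057], 0.67), ([0.335, 0.402, 0.098], 0.62)]
awl [([0.689, -0.311, 0.024], 0.66), ([0.476, -0.002, 0.055], 0.6)]
{'clock': 0.9, 'q': array([-1.18801846e+00,  8.68799787e-02,  1.75924869e-01,  1.65980497e+00,
        2.22180269e-06,  1.57082230e+00]), 'qd': array([ 2.35286440e-04,  9.13100747e-04, -7.41629426e-05,  8.33473723e-04,
        2.83332116e-04, -8.44508278e-04]), 'effort': array([ 1.12918227e-03, -5.20093381e+01,  4.64860797e+01,  1.10698376e-03,
        6.56706220e-05, -3.33747664e-05]), 'tool_pos': array([ 0.20542573, -0.51019873,  0.23130795]), 'orientation': array([ 0.13451114,  0.69420066,  0.13448628, -0.69419424]), 'wrist_force': array([-0.2904902 ,  0.2565    , -0.27806631]), 'torque': array([-0.00108132,  0.0328042 ,  0.00742923]), 'width': 0.08513621712288279}
```

View pics/top0.png

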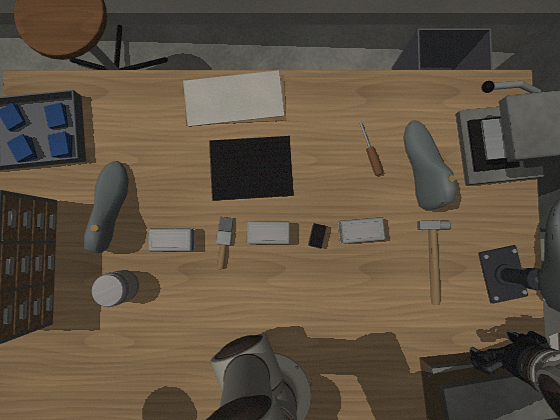

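View pics/scene0.png

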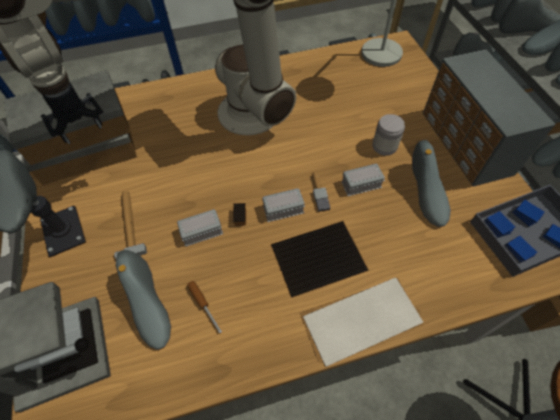

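The top view shows tins at about pixels (171,239), (268,233) and (361,230), with long sides along world y. The brush at (225,240) and the heel block at (318,235) sit between them, and the mat is at (251,168). The scene view agrees.

```bash
cat > h.py <<'E'
from cell import robot
import cv2,numpy as np
from scipy.spatial.transform import Rotation as R
def rot(q): return R.from_quat(np.roll(q,-1))
def cloud(c):
    im,d=robot.camera(c);k=robot.get_calibration(c);f=d.shape[0]/2/np.tan(np.radians(k["vertical_fov"])/2)
    v,u=np.mgrid[:d.shape[0],:d.shape[1]]
    P=np.stack([(u-k["cx"])/f*d,-(v-k["cy"])/f*d,-d],-1)
    return im,P@rot(k["rotation"]).as_matrix().T+np.array(k["eye"]),d
def tins():
    im,P,d=cloud("top")
    for u,v in ((171,239),(268,233),(361,230)):
        m=np.zeros(d.shape,bool);m[v-20:v+20,u-35:u+35]=1
        m&=(d>0)&(P[...,2]>.048)&(P[...,2]<.068);p=P[m]
        (c,s,a)=cv2.minAreaRect(p[:,:2].astype(np.float32));print(np.round(c,4),np.round(s,3),round(a,1),p[:,2].mean().round(4),len(p),p[:,:2].mean(0).round(4))
def goal(xyz,yaw_y,tilt=0):
    """turn/shift units from present pose: tool x down, tool y horizontal at angle yaw_y (rad) from world x"""
    o=robot.get_obs();T=rot(o["orientation"])
    x=np.array([0,0,-1.]);y=np.array([np.cos(yaw_y),np.sin(yaw_y),0]);z=np.cross(x,y)
    G=R.from_matrix(np.stack([x,y,z],1))
    print("turn",((T.inv()*G).as_rotvec()/np.radians(60)).round(3),"shift",(T.inv().apply(np.array(xyz)-o["tool_pos"])/.1).round(3))
E
python3 - <<'E'
from h import *
tins()
print(rot(robot.get_obs()["orientation"]).as_matrix().round(3))
im,P,d=cloud("top");print("mat",P[140:196,212:290].reshape(-1,3).mean(0))
for l in ("tin_a_mid","mat_mid"):
    r=robot.outline_of("top",l)
    for q in r: p=P[q["pixels"]];print(l,q["confidence"],cv2.minAreaRect(p[:,:2].astype(np.float32)))
for y in (0,np.pi): goal([.46,-.26,.231],y)
E
```

```text
[0.4445 0.2732] [0.122 0.061] 89.8 0.0555 988 [0.4443 0.272 ]
[ 0.4629 -0.0027] [0.118 0.062] 89.7 0.0557 982 [ 0.4627 -0.0026]
[ 0.4676 -0.2675] [0.064 0.121] 4.5 0.0561 966 [ 0.4674 -0.2665]
[[ 0.     0.374 -0.928]
 [ 0.    -0.928 -0.374]
 [-1.    -0.    -0.   ]]
mat [0.65378512 0.04924508 0.00809486]
tin_a_mid 0.77 ((0.46263447403907776, -0.17685332894325256), (0.06600818783044815, 0.3025703728199005), 3.4986045360565186)
mat_mid 0.74 ((0.5927547216415405, 0.046882033348083496), (0.3077722489833832, 0.24114897847175598), 3.0506186485290527)
turn [-1.134 -0.     0.   ] shift [ 3.000e-03 -1.370e+00 -3.296e+00]
turn [1.866 0.    0.   ] shift [ 3.000e-03 -1.370e+00 -3.296e+00]
```

move_arm(series=[-0.9,0,0,0,-0.6,-1,0,-0.9,0,0,0,-0.6,-1,0,-0.9,0,0,0,-0.6,-1,0,-0.9,0,0,0,-0.6,-1,0,-0.9,0,0,0,-0.6,-1,0,-0.9,0,0,0,-0.6,-1,0,-0.9,0,0,0,-0.6,-1,0,-0.9,0,0,0,-0.6,-1,0], grip_force=90)

```text
clock: 1.77
tool_pos: [0.2759, -0.4171, 0.2314]
orientation: [-0.437, -0.556, -0.437, 0.556]
wrist_force: [-0.1, 0.0, -0.1]
width: 0.0853
```

```bash
python3 -c "
from h import *
goal([.4676,-.267,.15],np.radians(4.5));o=robot.get_obs();print(o['q'].round(3),rot(o['orientation']).as_matrix().round(3))"
```

```text
turn [-0.302  0.    -0.   ] shift [ 0.814  1.509 -1.911]
[-0.986 -0.033  0.054  1.657 -0.     0.823] [[ 0.     0.972 -0.236]
 [-0.    -0.236 -0.972]
 [-1.     0.     0.   ]]
```

move_arm(series=[-0.3,0,0,0.3,0.8,-1,0,-0.3,0,0,0.3,0.8,-1,0,-0.3,0,0,0.3,0.8,-1,0,-0.3,0,0,0.3,0.8,-1,0,-0.3,0,0,0.3,0.8,-1,0])

```text
clock: 2.18
tool_pos: [0.379, -0.3379, 0.2005]
orientation: [0.517, 0.482, 0.518, -0.482]
wrist_force: [0.3, -0.2, -0.1]
width: 0.0855
```

```bash
python3 -c "
from h import *
goal([.4676,-.267,.11],np.radians(4.5))"
```

```text
turn [-0.006 -0.001  0.001] shift [ 0.905  0.935 -0.643]
```

move_arm(series=[0,0,0,0.9,0.94,-0.64,0,0,0,0,0.9,0.94,-0.64,0,0,0,0,0.9,0.94,-0.64,0,0,0,0,0.9,0.94,-0.64,0,0,0,0,0.9,0.94,-0.64,0])

```text
clock: 2.6
tool_pos: [0.4671, -0.2678, 0.1081]
orientation: [0.516, 0.482, 0.519, -0.483]
wrist_force: [-0.1, 0.4, 1.1]
width: 0.0854
```

```bash
python3 -c "
from h import *
goal([.4676,-.267,.012],np.radians(4.5));o=robot.get_obs();print(o['q'].round(3))
a,b=robot.camera('top')[0],robot.camera('scene')[0]
s=lambda i,u,v:cv2.resize(i[v:v+120,u:u+130,::-1],(390,360),interpolation=2)
cv2.imwrite('pics/c1.png',np.hstack([s(a,290,170),s(b,130,150)]))"
```

```text
turn [-0.008 -0.003  0.003] shift [ 0.961  0.009 -0.005]
[-0.521  0.052 -0.098  1.425  0.     0.98 ]
```

View pics/c1.png

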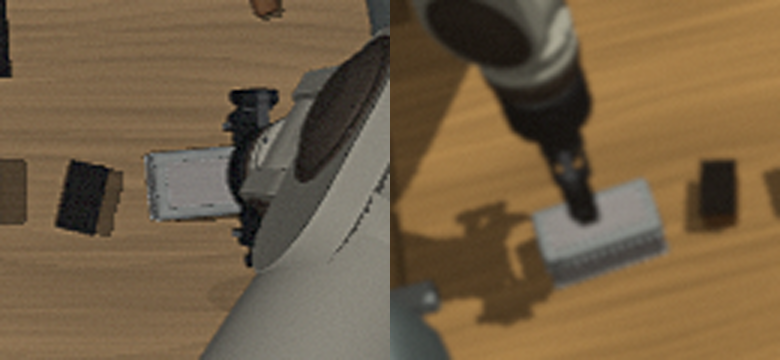

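The jaws straddle the right-hand tin (left half of the crop, columns 148-285) across its width. I'll go down and grip.

move_arm(series=[0,0,0,0.3,0,0,0,0,0,0,0.6,0,0,0,0,0,0,0.8,0,0,0,0,0,0,0.95,0,0,0,0,0,0,0.95,0,0,0,0,0,0,0.95,0,0,1,0,0,0,0.95,0,0,1,0,0,0,0.95,0,0,1])

```text
clock: 3.37
tool_pos: [0.468, -0.2706, 0.019]
orientation: [0.518, 0.483, 0.515, -0.483]
wrist_force: [2.1, -1.7, 2.3]
width: 0.0628
```

move_arm(series=[0,0,0,0,0,0,1,0,0,0,0,0,0,1,0,0,0,0,0,0,1,0,0,0,0,0,0,1,0,0,0,0,0,0,1,0,0,0,0,0,0,1])

```text
clock: 3.87
tool_pos: [0.4681, -0.2707, 0.019]
orientation: [0.518, 0.483, 0.515, -0.483]
wrist_force: [-1.4, -2.8, 8.3]
width: 0.0629
```

```bash
python3 -c "
from h import *
o=robot.get_obs();print(o)"
```

```text
{'clock': 3.8667, 'q': array([-5.23813309e-01,  8.46011389e-02, -2.38096977e-01,  1.24406758e+00,
       -1.01184333e-03,  9.79003683e-01]), 'qd': array([-1.13997282e-03,  7.21403117e-04,  1.54306694e-03,  3.93679695e-04,
        5.69044328e-04,  2.68187015e-05]), 'effort': array([ 1.44867215e+00, -4.73497331e+01,  4.22767889e+01, -4.46979068e-01,
        7.14711696e-01, -3.13789642e-02]), 'tool_pos': array([ 0.46805629, -0.27069936,  0.0190125 ]), 'orientation': array([ 0.51817017,  0.48269215,  0.51523214, -0.4827461 ]), 'wrist_force': array([-1.37346669, -2.76663934,  8.32767373]), 'torque': array([-0.23840567,  0.66074993, -0.06956188]), 'width': 0.062939158526682}
```

move_arm(series=[0,0,0,-0.2,0,0,1,0,0,0,-0.5,0,0,1,0,0,0,-0.8,0,0,1,0,0,0,-1,0,0,1,0,0,0,-1,0,0,1,0,0,0,-1,0,0,1])

```text
clock: 4.37
tool_pos: [0.4678, -0.2699, 0.1179]
orientation: [0.518, 0.483, 0.516, -0.482]
wrist_force: [-0.9, -0.2, -3.4]
width: 0.0628
```

move_arm(series=[0,0,0,-0.3,0,0,1,0,0,0,-0.5,0,0,1,0,0,0,-0.5,0,0,1,0,0,0,-0.5,0,0,1,0,0,0,-0.5,0,0,1])

```text
clock: 4.78
tool_pos: [0.4665, -0.2691, 0.1644]
orientation: [0.516, 0.482, 0.518, -0.483]
wrist_force: [-0.9, 0.3, -4.1]
width: 0.0628
```

```bash
cat >> h.py <<'E'
def ft(n=4):
    L=[]
    for i in range(n):
        robot.camera("top");o=robot.get_obs();T=rot(o["orientation"]);L.append(np.r_[T.inv().apply(o["wrist_force"]),T.inv().apply(o["torque"])])
    print("tool F/T",np.mean(L,0).round(3),"sd",np.std(L,0).round(3),"pos",o["tool_pos"].round(4),"w",o["width"].round(4),"x-axis",T.as_matrix()[:,0].round(3),"t",o["clock"])
E
python3 -c "
from h import *
ft(8)"
```

```text
Traceback (most recent call last):
  File "h.py", line 26, in ft
    print("tool F/T",np.mean(L,0).round(3),"sd",np.std(L,0).round(3),"pos",o["tool_pos"].round(4),"w",o["width"].round(4),"x-axis",T.as_matrix()[:,0].round(3),"t",o["clock"])
                                                                                                      ^^^^^^^^^^^^^^^^
AttributeError: 'float' object has no attribute 'round'
```

move_arm(series=[0,0,0,0,0,0.3,1,0,0,0,0,0,-0.3,1,0,0,0,0,0,0.3,1,0,0,0,0,0,-0.3,1,0,0,0,0,0,0.3,1,0,0,0,0,0,-0.3,1,0,0,0,0,0,0,1,0,0,0,0,0,0,1])

```text
clock: 5.85
tool_pos: [0.4669, -0.2697, 0.1653]
orientation: [0.516, 0.482, 0.517, -0.483]
wrist_force: [0.6, 0.2, -1.7]
width: 0.063
```

move_arm(series=[0,0.1,0,0,0,0,1,0,0.2,0,0,0,0,1,0,0.3,0,0,0,0,1,0,0.4,0,0,0,0,1,0,0.4,0,0,0,0,1,0,0.4,0,0,0,0,1,0,0.4,0,0,0,0,1,0,0.4,0,0,0,0,1])

```text
clock: 6.52
tool_pos: [0.4673, -0.2689, 0.1676]
orientation: [0.4, 0.572, 0.612, -0.372]
wrist_force: [-0.1, 0.3, -2.4]
width: 0.0628
```

```bash
python3 -c "
from h import *
ft(8)"
```

```text
Traceback (most recent call last):
  File "h.py", line 26, in ft
    print("tool F/T",np.mean(L,0).round(3),"sd",np.std(L,0).round(3),"pos",o["tool_pos"].round(4),"w",o["width"].round(4),"x-axis",T.as_matrix()[:,0].round(3),"t",o["clock"])
                                                                                                      ^^^^^^^^^^^^^^^^
AttributeError: 'float' object has no attribute 'round'
```

move_arm(series=[0,-0.1,0,0,0,0,1,0,-0.2,0,0,0,0,1,0,-0.3,0,0,0,0,1,0,-0.4,0,0,0,0,1,0,-0.4,0,0,0,0,1,0,-0.4,0,0,0,0,1,0,-0.4,0,0,0,0,1,0,-0.4,0,0,0,0,1])

```text
clock: 7.58
tool_pos: [0.467, -0.2698, 0.1659]
orientation: [0.516, 0.483, 0.517, -0.482]
wrist_force: [0.5, -0.2, -2.7]
width: 0.0627
```

```bash
python3 -c "
from h import *
ft(8)"
```

```text
Traceback (most recent call last):
  File "h.py", line 26, in ft
    print("tool F/T",np.mean(L,0).round(3),"sd",np.std(L,0).round(3),"pos",o["tool_pos"].round(4),"w",o["width"].round(4),"x-axis",T.as_matrix()[:,0].round(3),"t",o["clock"])
                                                                                                      ^^^^^^^^^^^^^^^^
AttributeError: 'float' object has no attribute 'round'
```

move_arm(series=[0,-0.1,0,0,0,0,1,0,-0.2,0,0,0,0,1,0,-0.3,0,0,0,0,1,0,-0.4,0,0,0,0,1,0,-0.4,0,0,0,0,1,0,-0.4,0,0,0,0,1,0,-0.4,0,0,0,0,1,0,-0.4,0,0,0,0,1])

```text
clock: 8.65
tool_pos: [0.4673, -0.2699, 0.1666]
orientation: [0.613, 0.372, 0.398, -0.572]
wrist_force: [0.2, -0.4, -2.0]
width: 0.0628
```

```bash
python3 -c "
from h import *
ft(8)"
```

```text
Traceback (most recent call last):
  File "h.py", line 26, in ft
    print("tool F/T",np.mean(L,0).round(3),"sd",np.std(L,0).round(3),"pos",o["tool_pos"].round(4),"w",o["width"].round(4),"x-axis",T.as_matrix()[:,0].round(3),"t",o["clock"])
                                                                                                      ^^^^^^^^^^^^^^^^
AttributeError: 'float' object has no attribute 'round'
```

move_arm(series=[0,0.1,0,0,0,0,1,0,0.2,0,0,0,0,1,0,0.3,0,0,0,0,1,0,0.4,0,0,0,0,1,0,0.4,0,0,0,0,1,0,0.4,0,0,0,0,1,0,0.4,0,0,0,0,1,0,0.4,0,0,0,0,1])

```text
clock: 9.72
tool_pos: [0.467, -0.2688, 0.1663]
orientation: [0.518, 0.482, 0.517, -0.483]
wrist_force: [-0.2, 1.4, -1.9]
width: 0.0631
```

```bash
python3 -c "
from h import *
ft(8)"
```

```text
Traceback (most recent call last):
  File "h.py", line 26, in ft
    print("tool F/T",np.mean(L,0).round(3),"sd",np.std(L,0).round(3),"pos",o["tool_pos"].round(4),"w",o["width"].round(4),"x-axis",T.as_matrix()[:,0].round(3),"t",o["clock"])
                                                                                                      ^^^^^^^^^^^^^^^^
AttributeError: 'float' object has no attribute 'round'
```

Bug in my print helper (`.round` on a float). I'll fix it and repeat the rocking measurement.

```bash
sed -i 's/o\["width"\].round(4)/round(o["width"],4)/' h.py; python3 -c "
from h import *
ft(8)"
```

```text
tool F/T [ 2.517  0.101 -0.106 -0.003 -0.014 -0.013] sd [0.251 0.373 0.503 0.029 0.032 0.031] pos [ 0.4671 -0.2694  0.1662] w 0.0627 x-axis [-0.  0. -1.] t 10.5167
```

move_arm(series=[0,0.1,0,0,0,0,1,0,0.2,0,0,0,0,1,0,0.3,0,0,0,0,1,0,0.4,0,0,0,0,1,0,0.4,0,0,0,0,1,0,0.4,0,0,0,0,1,0,0.4,0,0,0,0,1,0,0.4,0,0,0,0,1])

```text
clock: 11.18
tool_pos: [0.4673, -0.2689, 0.1674]
orientation: [0.4, 0.572, 0.612, -0.372]
wrist_force: [-0.8, 0.2, -1.2]
width: 0.0625
```

```bash
python3 -c "
from h import *
ft(8)"
```

```text
tool F/T [ 1.867  0.049  0.538 -0.007 -0.576  0.007] sd [0.537 0.503 0.47  0.026 0.019 0.026] pos [ 0.4671 -0.2691  0.1667] w 0.0628 x-axis [-0.028  0.405 -0.914] t 11.5833
```

move_arm(series=[0,-0.1,0,0,0,0,1,0,-0.2,0,0,0,0,1,0,-0.3,0,0,0,0,1,0,-0.4,0,0,0,0,1,0,-0.5,0,0,0,0,1,0,-0.6,0,0,0,0,1,0,-0.7,0,0,0,0,1,0,-0.8,0,0,0,0,1])

```text
clock: 12.25
tool_pos: [0.4671, -0.2691, 0.1673]
orientation: [0.614, 0.371, 0.396, -0.573]
wrist_force: [0.2, -0.7, -2.8]
width: 0.0627
```

move_arm(series=[0,0,0,0,0,0,1,0,0,0,0,0,0,1,0,0,0,0,0,0,1,0,0,0,0,0,0,1])

```text
clock: 12.58
tool_pos: [0.4672, -0.2699, 0.1666]
orientation: [0.612, 0.372, 0.398, -0.572]
wrist_force: [1.0, -0.2, -2.6]
width: 0.063
```

```bash
python3 -c "
from h import *
ft(8)"
```

```text
tool F/T [ 1.915 -0.073 -1.19   0.012  0.56   0.002] sd [0.55  0.427 0.608 0.021 0.035 0.028] pos [ 0.467  -0.2696  0.1662] w 0.0629 x-axis [ 0.028 -0.406 -0.914] t 12.9833
```

move_arm(series=[0,0.1,0,0,0,0,1,0,0.2,0,0,0,0,1,0,0.3,0,0,0,0,1,0,0.4,0,0,0,0,1,0,0.4,0,0,0,0,1,0,0.4,0,0,0,0,1,0,0.4,0,0,0,0,1,0,0.4,0,0,0,0,1])

```text
clock: 13.65
tool_pos: [0.467, -0.2688, 0.1664]
orientation: [0.518, 0.482, 0.517, -0.483]
wrist_force: [-0.6, 0.2, -2.5]
width: 0.0627
```

```bash
python3 -c "
from h import *
ft(8)"
```

```text
tool F/T [ 2.345e+00 -1.030e-01  2.400e-01 -6.000e-03 -1.500e-02 -1.000e-03] sd [0.327 0.209 0.532 0.022 0.03  0.032] pos [ 0.4671 -0.2691  0.1664] w 0.0629 x-axis [ 0. -0. -1.] t 14.05
```

Tin 1 is silent. Its mass is about 0.24 kg, below the 0.315 kg minimum for a tin with the ball, and the torque shows no shift. Setting it back.

move_arm(series=[0,0,0,0.3,0,0,1,0,0,0,0.6,0,0,1,0,0,0,0.8,0,0,1,0,0,0,0.9,0,0,1,0,0,0,1,0,0,1])

```text
clock: 14.47
tool_pos: [0.4669, -0.2692, 0.0655]
orientation: [0.517, 0.482, 0.517, -0.483]
wrist_force: [0.7, -0.5, -1.3]
width: 0.0631
```

move_arm(series=[0,0,0,0.15,0,0,1,0,0,0,0.3,0,0,1,0,0,0,0.4,0,0,1,0,0,0,0.44,0,0,1,0,0,0,0.46,0,0,1,0,0,0,0.48,0,0,1,0,0,0,0.48,0,0,1,0,0,0,0.48,0,0,1])

```text
clock: 15.13
tool_pos: [0.4675, -0.2696, 0.0191]
orientation: [0.517, 0.483, 0.516, -0.482]
wrist_force: [0.4, -0.2, -2.1]
width: 0.0626
```

move_arm(series=[0,0,0,0.01,0,0,1,0,0,0,0.02,0,0,1,0,0,0,0.02,0,0,1])

```text
clock: 15.38
tool_pos: [0.4675, -0.2696, 0.019]
orientation: [0.518, 0.483, 0.516, -0.482]
wrist_force: [-7.0, 4.2, 16.6]
width: 0.063
```

```bash
python3 -c "
from h import *
ft(3)"
```

```text
tool F/T [-1.6729e+01 -6.4090e+00 -4.9980e+00  6.0000e-03  8.6500e-01 -1.3840e+00] sd [0.186 0.697 0.382 0.016 0.009 0.014] pos [ 0.4676 -0.2696  0.019 ] w 0.0628 x-axis [ 0.002 -0.001 -1.   ] t 15.5333
```

move_arm(series=[0,0,0,-0.02,0,0,1,0,0,0,-0.02,0,0,0.5,0,0,0,-0.02,0,0,0,0,0,0,-0.02,0,0,0,0,0,0,-0.02,0,0,0,0,0,0,-0.02,0,0,0])

```text
clock: 16.03
tool_pos: [0.4671, -0.2693, 0.0182]
orientation: [0.517, 0.483, 0.517, -0.483]
wrist_force: [0.1, 0.3, -0.0]
width: 0.0855
```

move_arm(series=[0,0,0,-0.2,0,0,0,0,0,0,-0.5,0,0,0,0,0,0,-0.8,0,0,0,0,0,0,-1,0,0,0,0,0,0,-1,0,0,0])

```text
clock: 16.45
tool_pos: [0.4688, -0.2703, 0.1231]
orientation: [0.519, 0.483, 0.515, -0.482]
wrist_force: [0.5, -0.4, 0.2]
width: 0.0856
```

```bash
python3 -c "
from h import *
goal([.4629,-.0027,.117],np.radians(-.3));ft(2)"
```

```text
turn [ 0.071  0.003 -0.005] shift [ 0.052  0.124 -2.674]
tool F/T [ 0.216  0.243 -0.437  0.029  0.037 -0.026] sd [0.267 0.259 0.196 0.011 0.021 0.035] pos [ 0.4675 -0.2696  0.1189] w 0.0852 x-axis [ 0.001 -0.001 -1.   ] t 16.55
```

move_arm(series=[0,0,0,0,0.12,-1,0,0,0,0,0,0.12,-1,0,0,0,0,0,0.12,-1,0])

```text
clock: 16.8
tool_pos: [0.4712, -0.1656, 0.1166]
orientation: [0.516, 0.482, 0.518, -0.483]
wrist_force: [-0.1, -0.1, 0.6]
width: 0.0856
```

move_arm(series=[0,0,0,0,0,-1,0,0,0,0,0,0,-1,0,0,0,0,0,0,-1,0])

```text
clock: 17.05
tool_pos: [0.464, -0.0655, 0.1167]
orientation: [0.516, 0.482, 0.518, -0.482]
wrist_force: [0.5, 0.1, 0.2]
width: 0.0855
```

move_arm(series=[0.07,0,0,0,0,-0.4,0,0.07,0,0,0,0,-0.66,0,0.07,0,0,0,0,-0.66,0,0.07,0,0,0,0,-0.66,0])

```text
clock: 17.38
tool_pos: [0.4601, -0.0021, 0.117]
orientation: [-0.499, -0.5, -0.5, 0.501]
wrist_force: [0.5, -0.2, 0.1]
width: 0.0855
```

```bash
python3 -c "
from h import *
goal([.4629,-.0027,.016],np.radians(-.3));ft(2)
a,b=robot.camera('top')[0],robot.camera('scene')[0]
s=lambda i,u,v:cv2.resize(i[v:v+120,u:u+130,::-1],(390,360),interpolation=2)
cv2.imwrite('pics/c2.png',np.hstack([s(a,210,170),s(b,220,140)]))"
```

```text
turn [0.003 0.    0.002] shift [1.01  0.029 0.006]
tool F/T [-0.456  0.419  0.466 -0.004 -0.014 -0.033] sd [0.16  0.517 0.355 0.019 0.01  0.038] pos [ 0.4605 -0.0035  0.1174] w 0.0854 x-axis [-0.001 -0.    -1.   ] t 17.4833
```

View pics/c2.png

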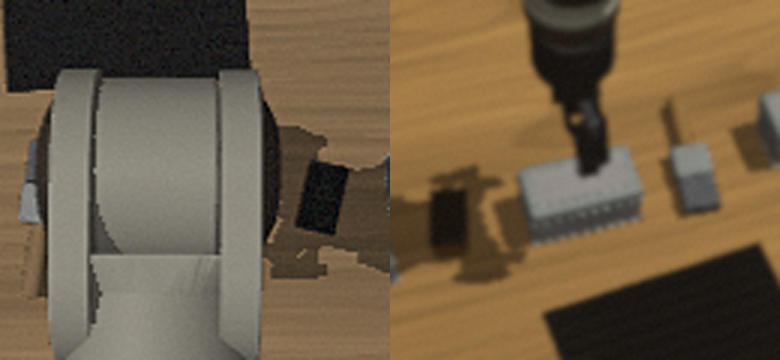

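The gripper is over the middle tin, with the finger in the scene crop near (590,160). The jaws are aligned. Descending, gripping and lifting.

move_arm(series=[0,0,0,0.3,0.03,0,0,0,0,0,0.6,0.03,0,0,0,0,0,0.8,0.03,0,0,0,0,0,0.98,0.03,0,0,0,0,0,0.98,0.03,0,0,0,0,0,0.98,0.03,0,1,0,0,0,0.98,0.03,0,1,0,0,0,0.98,0.03,0,1])

```text
clock: 18.25
tool_pos: [0.4647, -0.0035, 0.022]
orientation: [0.499, 0.502, 0.498, -0.501]
wrist_force: [-0.0, 0.8, -5.1]
width: 0.0625
```

move_arm(series=[0,0,0,0,0,0,1,0,0,0,0,0,0,1,0,0,0,0,0,0,1,0,0,0,0,0,0,1])

```text
clock: 18.58
tool_pos: [0.4648, -0.0035, 0.0219]
orientation: [0.5, 0.502, 0.498, -0.501]
wrist_force: [-1.3, -2.2, 5.9]
width: 0.0629
```

move_arm(series=[0,0,0,-0.2,0,0,1,0,0,0,-0.5,0,0,1,0,0,0,-0.8,0,0,1,0,0,0,-1,0,0,1,0,0,0,-1,0,0,1,0,0,0,-1,0,0,1])

```text
clock: 19.08
tool_pos: [0.4644, -0.0032, 0.1207]
orientation: [0.499, 0.502, 0.498, -0.501]
wrist_force: [-0.7, 0.9, -5.1]
width: 0.0629
```

move_arm(series=[0,0,0,-0.3,0,0,1,0,0,0,-0.5,0,0,1,0,0,0,-0.5,0,0,1,0,0,0,-0.5,0,0,1])

```text
clock: 19.42
tool_pos: [0.4638, -0.0032, 0.169]
orientation: [-0.499, -0.501, -0.499, 0.501]
wrist_force: [-0.5, -0.4, -5.2]
width: 0.0629
```

```bash
python3 -c "
from h import *
ft(8)"
```

```text
tool F/T [ 4.411e+00 -1.680e-01 -1.800e-02  1.100e-02 -1.300e-02  4.000e-03] sd [0.496 0.647 0.64  0.023 0.025 0.022] pos [ 0.4635 -0.0031  0.1696] w 0.0626 x-axis [-0.001  0.    -1.   ] t 19.8167
```

move_arm(series=[0,0,0,0,0,0.3,1,0,0,0,0,0,-0.3,1,0,0,0,0,0,0.3,1,0,0,0,0,0,-0.3,1,0,0,0,0,0,0.3,1,0,0,0,0,0,-0.3,1,0,0,0,0,0,0,1,0,0,0,0,0,0,1])

```text
clock: 20.48
tool_pos: [0.4638, -0.0037, 0.1701]
orientation: [-0.499, -0.501, -0.499, 0.501]
wrist_force: [0.1, -0.0, -3.8]
width: 0.0629
```

move_arm(series=[0,0.1,0,0,0,0,1,0,0.2,0,0,0,0,1,0,0.3,0,0,0,0,1,0,0.4,0,0,0,0,1,0,0.4,0,0,0,0,1,0,0.4,0,0,0,0,1,0,0.4,0,0,0,0,1,0,0.4,0,0,0,0,1])

```text
clock: 21.15
tool_pos: [0.4639, -0.0027, 0.1706]
orientation: [0.385, 0.594, 0.591, -0.386]
wrist_force: [-0.2, 0.3, -5.0]
width: 0.0626
```

move_arm(series=[0,-0.1,0,0,0,0,1,0,-0.2,0,0,0,0,1,0,-0.3,0,0,0,0,1,0,-0.4,0,0,0,0,1,0,-0.4,0,0,0,0,1,0,-0.4,0,0,0,0,1])

```text
clock: 21.65
tool_pos: [0.4638, -0.001, 0.1709]
orientation: [0.5, 0.501, 0.5, -0.499]
wrist_force: [0.4, -0.1, -3.9]
width: 0.0628
```

```bash
python3 -c "
from h import *
ft(8)"
```

```text
tool F/T [ 4.514e+00 -2.280e-01 -4.100e-02  6.000e-03  4.200e-02  1.000e-03] sd [0.414 0.378 0.439 0.02  0.017 0.04 ] pos [ 0.4638 -0.0037  0.1701] w 0.0626 x-axis [-0.     0.001 -1.   ] t 22.05
```

move_arm(series=[0,-0.1,0,0,0,0,1,0,-0.2,0,0,0,0,1,0,-0.3,0,0,0,0,1,0,-0.4,0,0,0,0,1,0,-0.4,0,0,0,0,1,0,-0.4,0,0,0,0,1,0,-0.4,0,0,0,0,1,0,-0.4,0,0,0,0,1])

```text
clock: 22.72
tool_pos: [0.4639, -0.0037, 0.1706]
orientation: [-0.591, -0.387, -0.384, 0.594]
wrist_force: [-0.1, -0.7, -4.2]
width: 0.0626
```

move_arm(series=[0,0.1,0,0,0,0,1,0,0.2,0,0,0,0,1,0,0.3,0,0,0,0,1,0,0.4,0,0,0,0,1,0,0.4,0,0,0,0,1,0,0.4,0,0,0,0,1])

```text
clock: 23.22
tool_pos: [0.4638, -0.0053, 0.1709]
orientation: [-0.498, -0.502, -0.497, 0.502]
wrist_force: [0.6, -0.5, -4.8]
width: 0.0625
```

```bash
python3 -c "
from h import *
ft(8)"
```

```text
tool F/T [ 4.628e+00 -1.340e-01 -3.160e-01  0.000e+00 -3.700e-02 -2.000e-03] sd [0.581 0.449 0.262 0.025 0.041 0.025] pos [ 0.4638 -0.0025  0.1701] w 0.0626 x-axis [-0. -0. -1.] t 23.6167
```

The torque flips by about 0.08 N·m, which suggests the ball (0.106 expected). I'll repeat once with settled, longer averages.

```bash
python3 -c "
from h import *
ft(12)"
```

```text
tool F/T [ 4.083e+00 -7.300e-02 -9.900e-02 -4.000e-03 -4.200e-02  6.000e-03] sd [0.537 0.358 0.444 0.026 0.025 0.019] pos [ 0.4638 -0.0032  0.1703] w 0.0626 x-axis [-0. -0. -1.] t 24.2167
```

move_arm(series=[0,0.1,0,0,0,0,1,0,0.2,0,0,0,0,1,0,0.3,0,0,0,0,1,0,0.4,0,0,0,0,1,0,0.4,0,0,0,0,1,0,0.4,0,0,0,0,1,0,0.4,0,0,0,0,1,0,0.4,0,0,0,0,1])

```text
clock: 24.88
tool_pos: [0.4639, -0.0027, 0.1707]
orientation: [0.385, 0.594, 0.591, -0.386]
wrist_force: [-0.0, -0.3, -4.5]
width: 0.0628
```

move_arm(series=[0,-0.05,0,0,0,0,1,0,-0.13,0,0,0,0,1,0,-0.22,0,0,0,0,1,0,-0.3,0,0,0,0,1,0,-0.36,0,0,0,0,1,0,-0.4,0,0,0,0,1,0,-0.4,0,0,0,0,1,0,-0.4,0,0,0,0,1])

```text
clock: 25.55
tool_pos: [0.4638, -0.0017, 0.1708]
orientation: [0.5, 0.501, 0.499, -0.5]
wrist_force: [-0.4, -0.4, -4.4]
width: 0.0628
```

```bash
python3 -c "
from h import *
ft(16)"
```

```text
tool F/T [ 4.408e+00  1.110e-01  3.800e-02 -7.000e-03  3.800e-02  2.000e-03] sd [0.488 0.531 0.583 0.032 0.031 0.028] pos [ 0.4638 -0.0031  0.1703] w 0.0625 x-axis [ 0.  0. -1.] t 26.35
```

The flip repeats (−0.042 / +0.038 N·m, mass about 0.44 kg), so this tin rattles. Carrying it over the mat.

move_arm(series=[0,0,0,-0.1,0.15,0,1,0,0,0,-0.2,0.35,-0.1,1,0,0,0,-0.2,0.6,-0.2,1,0,0,0,-0.2,0.8,-0.25,1,0,0,0,-0.2,0.95,-0.25,1,0,0,0,-0.2,0.95,-0.25,1])

```text
clock: 26.85
tool_pos: [0.561, 0.0218, 0.1892]
orientation: [-0.499, -0.501, -0.499, 0.501]
wrist_force: [-0.3, -0.1, -4.8]
width: 0.0627
```

move_arm(series=[0,0,0,0,0.2,0,1,0,0,0,0,0.4,-0.1,1,0,0,0,0,0.6,-0.2,1,0,0,0,0,0.8,-0.27,1,0,0,0,0,0.95,-0.27,1,0,0,0,0,0.95,-0.27,1,0,0,0,0,0.95,-0.27,1,0,0,0,0,0.95,-0.27,1])

```text
clock: 27.52
tool_pos: [0.6534, 0.0478, 0.1902]
orientation: [-0.499, -0.501, -0.499, 0.501]
wrist_force: [-0.9, -1.2, -4.3]
width: 0.0626
```

```bash
python3 -c "
from h import *
goal([.654,.05,.19],0);ft(6);print(robot.get_obs()['qd'].round(3))
tins()
a,b=robot.camera('top')[0],robot.camera('scene')[0]
s=lambda i:cv2.resize(i[60:360,:,::-1],(560,300))
cv2.imwrite('pics/e.png',np.vstack([s(a),s(b)]))"
```

```text
turn [-0.005  0.     0.001] shift [ 0.002  0.006 -0.022]
tool F/T [ 4.233e+00  1.530e-01  1.040e-01  6.000e-03  1.200e-02 -4.000e-03] sd [0.461 0.478 0.355 0.03  0.029 0.011] pos [0.6537 0.0479 0.1907] w 0.0628 x-axis [ 0.  0. -1.] t 27.8167
[ 0.001  0.006  0.006  0.     0.001 -0.001]
[0.4445 0.273 ] [0.121 0.061] 89.8 0.0556 987 [0.4442 0.2721]
[0. 0.] [0. 0.] 0.0 nan 0 [nan nan]
[ 0.4673 -0.2664] [0.064 0.121] 4.9 0.0561 969 [ 0.467  -0.2651]h.py:15: RuntimeWarning: Mean of empty slice.
  (c,s,a)=cv2.minAreaRect(p[:,:2].astype(np.float32));print(np.round(c,4),np.round(s,3),round(a,1),p[:,2].mean().round(4),len(p),p[:,:2].mean(0).round(4))
  ret = ret.dtype.type(ret / rcount)
  ret = um.true_divide(
```

View pics/e.png

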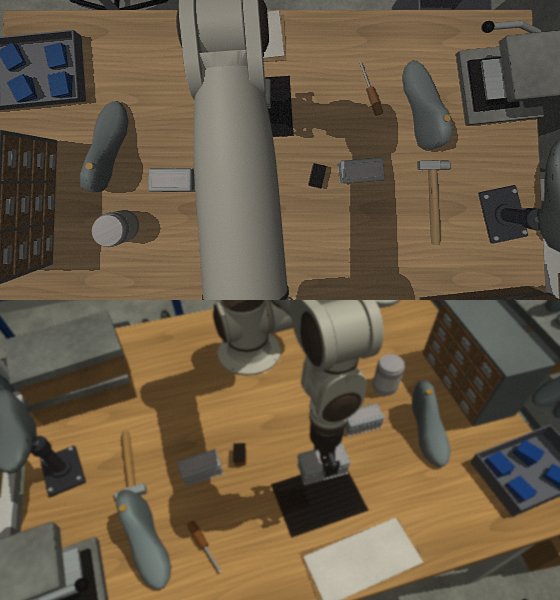

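The tin is held upright over the mat (scene half, about (325,460)). The right-hand tin stands within about 1 mm of its original spot, and the bystanders that show look unmoved. Handing in.

```bash
python3 -c "
from h import *
print(robot.finish_job());ft(1)"
```

```text
the job is handed in; nothing more can be done
None
the job is handed in; nothing more can be done
```

The middle tin is the one that rattles. I handed the job in with it held upright and still over the mat, at about 28 s of the 72 s allowed.

- **Right-hand tin:** I lifted, shook and rocked it. At about 0.25 kg it is lighter than any tin with the ball could be (0.315 kg). Level after rocking, it read about −0.015 N·m, where a ball at one end would give about ±0.053. I set it back within about 1 mm and 0.5° of where it stood.
- **Middle tin:** it weighs about 0.44 kg. Its level torque flipped between about +0.04 and −0.04 N·m with the direction it was last rocked, and did so again on a repeat. That is somewhat less than the ±0.053 expected, but clear.
- **Left-hand tin:** I did not touch it, as the ball was already found.
- **Last checks:** the tin is about 1 mm from the mat's middle seen from above, by my estimate of the mat centre. Its underside is about 16 cm above the mat, the tool points straight down, and joint speeds are near zero.
- **Could not be confirmed:** after the carry, the torque read about +0.01 N·m, so the ball had probably rolled towards the middle. In the last pictures the arm hides the brush from above and I did not make it out in the side view. I saw no other bystander moved, judging by eye.
- **Mistake along the way:** a bug in my print helper lost the first rocking readings on the right-hand tin, so I rocked it twice. It cost a few seconds only.

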